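# Finish a vertical lens cage: seat the lens cell, thread the guide rod and hold it

### The job

Finish this upright lens cage: lift the lens cell from its foam, bring it down into the round seat in the upper plate and let it drop home flat, never falling from a height. Then take the long steel guide rod out of the rack and thread it from above down through the bronze-rimmed corner hole of the upper plate and on through the matching hole of the lower plate, and finish while still holding it there, upright and still, its lower end showing just below the lower plate but clear of the table, so that a colleague can tighten the set screws: nothing else would keep it from falling. Leave the short rods in the rack, and leave the mirror mount and the driver where they are.

Things in the scene. Friction and masses are not known exactly. Their poses are not given: they have to be found in the camera images.
- cage: upright optical cage, fixed. Origin on the table under the plates' centre. Two level black plates 84 x 84 mm, sides along x and y: lower 36-48 mm, upper 100-114 mm above the table. 10 mm steel rods fill the corners (+30,+30), (+30,-30), (-30,-30) mm, ending 6 mm above the upper plate; the corner (-30,+30) is empty. Aluminium upright, 44 mm wide, 114 mm high, at +x, 39-69 mm from centre
- lens_seat (a point): centre of the floor of the round seat in the upper plate, 108 mm above the table. The seat is an open-topped bore 53 mm wide and 6 mm deep, its mouth flush with the upper plate's top; its floor is a lip round a 44 mm through hole. Axes as the cage's
- upper_bushing (a point): centre of the mouth of the empty corner hole on top of the upper plate, 114 mm above the table. Hole 12 mm wide, straight down through the 14 mm plate. Axes as the cage's
- lower_bushing (a point): centre of the empty corner hole at the underside of the lower plate, 36 mm above the table, straight below upper_bushing. Hole 12 mm wide, through the 12 mm plate (48 down to 36 mm). Axes as the cage's
- lens_box: low black box base with grey foam on top, 95 x 95 mm and 20 mm high, fixed. Origin at the centre of its underside. The lens cell stands near the middle of it
- lens: lens cell: blueish glass in a grey metal ring, a disc 50 mm across and 22 mm high with a 3 mm bevel round its lower edge, about 90 g. Origin at the centre of its underside, z up. It is higher than the seat is deep: seated, it stands 16 mm proud of the upper plate
- rack: white block, 130 x 46 mm and 50 mm high, fixed, with four 11 mm wide bores along its length (its x) at -45, -15, +15 and +45 mm, 40 mm deep. Origin at the centre of its underside. Three steel rods stand in it, in any order: one long and two short; one bore is empty
- rod: the long guide rod (longer than the cage's other rods, as a camera plate will ride on its upper end): plain steel, 10 mm thick, 150 mm long, about 90 g, with a tapered nose (6 mm wide at the very end, full width 3 mm up). Origin at the centre of its lower end, z along the rod, up. In the rack its lower end stands 10 mm above the table and its top 160 mm above it
- rod_top (a point): centre of the long rod's upper end, 150 mm along z from its origin
- short_rod_a: bystander: steel rod 10 mm thick, 100 mm long, in the rack, top 110 mm above the table. Origin at its lower end
- short_rod_b: bystander: steel rod 10 mm thick, 75 mm long, in the rack, top 85 mm above the table. Origin at its lower end
- mirror_mount: bystander: small round mirror in a black mount on a post and foot, 106 mm high, foot 25 x 75 mm. Origin at the centre of its underside
- driver: bystander: orange-handled driver 170 mm long lying on the table beyond the cage. Origin at its middle on the table, x along the shaft
Not all that is in view belongs to the job. What is meant by the lens is not blue or red, and is the smaller of those in its own colour.

How it is judged:
By the outcome, as a careful person would: the job done as asked, in the order asked, and still so for the second after the job is handed in, while the arm keeps its last pose, push and grip.
It also fails if it takes over 58 s, if anything falls off the work surface, if the arm or the gripper's body presses on something with over 40 N, if the wrist force passes 120 N, or if a joint passes its speed limit or range.

### The arm

A 6-joint arm with a two-finger parallel gripper is mounted at the origin on the work surface. World frame = base frame: x ahead of the robot, y to its left, z up, the work surface at z = 0. Lengths are in m, angles in rad, forces in N, time in s.
With the tool pointing down it reaches from about 0.325 to 0.775 m from the base axis. Payload 5.5 kg.
Tool frame: the origin (TCP) lies between the finger pads; the fingertips stand 8 mm ahead of it and the grasp point (between the pads) lies 11 mm behind it (tcp_to_tips is the distance from the TCP to the fingertips, in m); z points along the fingers, y is the direction in which the jaws open and shut (so a half turn about z gives the same grasp; the last joint's range is limited). The gripper opens to 88 mm and grips with 3 to 60 N. Pads are 20 mm wide; open, the fingers measure 115 mm over their backs; the gripper's body (75 mm by 178 mm) begins 61 mm behind the grasp point.
Start: joints at [-1.285, 0.091, 1.231, -0, 1.82, -0.057], TCP at [0.202, -0.565, 0.231] pointing down, gripper open.
Joint ranges: [-2.87, 2.87], [-0.86, 2.18], [0.17, 2.46], [-1.51, 4.65], [0.06, 2.69], [-2.65, 2.65]. Speed limits (rad/s): [2.57, 2.57, 3.01, 3.14, 3.14, 3.14].

### API

Orientations are given as a unit quaternion [w, x, y, z].
In Python, from bench import * gives the robot as it stands. Calls block until the motion is done:
- move_to(position, orientation): joint-space move of the TCP to a pose.
- move_l(position, speed=0.15, orientation=None): straight line of the TCP; orientation=None keeps the orientation; speed is the mean speed in m/s.
- movej(angles): joint-space move.
- gripper_open() and close(): open the fingers fully, or close them until they stop; the grip force is fixed at half the most.
- hold(seconds).
- inverse_kinematics(position, orientation): joint angles nearest the present ones, or None.
- state(): the state.
- get_image(name): name is "side" or "top"; returns a dict with "frame" (384x512x3 uint8, blue, green, red), "depth" (384x512 float32, m along the optical axis (not along the pixel's ray), 0 where there is no reading), "camera_matrix" (3x3 intrinsics, pixels), "view" (4x4, takes a point from world to camera coordinates). Camera axes: x right, y up, looking along -z (the intrinsics and any distortion apply to the point x, -y, -z); pixel columns grow to the right and rows downward; lengths in m; the calibration is good to about 2 mm. A picture is of the moment at which its call begins.
A pose or a line that the arm cannot do raises IKError and nothing moves.
- job_done(): hands the job in, once; it reports no verdict.
The state is a dict: "time": time; "joint_pos": joint angles; "dq": joint speeds; "joint_torque": joint torques, N m; "ee_pos": TCP position; "ee_rot": TCP orientation; "ft_force": force on the tool from outside, world axes, zero at the start; "moment": the same for the moment, N m; "finger_gap": finger opening in m.
Only numpy, scipy, OpenCV 4.12 (cv2) and the standard library are available. Lean on these libraries where they do the work, as an engineer would, in place of code of your own. Each camera call takes 0.05 s, during which the arm holds its last target. There are 200 camera calls.

## Working session

There is one attempt and no reset: what is moved stays moved. The work goes in short steps, each a Python script; the robot and the scene stay as the last script left them, time stands still between calls to the robot, and variables do not carry over. Pictures are saved under pics/ and viewed, about 8 in all and at most 12, crops included, and the job is handed in when it is done.

```bash
mkdir -p pics; ls
python3 - <<'E'
from bench import *
import cv2,numpy as np
for n in("side","top"):
    d=get_image(n); cv2.imwrite(f"pics/{n}0.png",d["frame"]); np.savez(f"{n}0.npz",**d)
    print(n,d["camera_matrix"].tolist(),np.round(d["view"],3).tolist(),[k for k in d])
s=state();print(s)
E
```

```text
pics
side [[417.25693229220906, 0.0, 255.76396489900284], [0.0, 417.25693229220906, 199.07507980667958], [0.0, 0.0, 1.0]] [[-1.0, -0.012, -0.011, 0.581], [-0.002, -0.579, 0.815, -0.132], [-0.016, 0.815, 0.579, -1.019], [0.0, 0.0, 0.0, 1.0]] ['frame', 'depth', 'camera_matrix', 'view']
top [[442.7442532240894, 0.0, 251.73952205000663], [0.0, 442.7442532240894, 188.52336882209758], [0.0, 0.0, 1.0]] [[-0.028, -1.0, -0.006, -0.036], [0.976, -0.028, 0.217, -0.586], [-0.217, 0.0, 0.976, -1.01], [0.0, 0.0, 0.0, 1.0]] ['frame', 'depth', 'camera_matrix', 'view']
{'time': 0.1, 'joint_pos': array([-1.28472179e+00,  9.18275523e-02,  1.23176192e+00, -1.10085463e-05,
        1.81979805e+00, -5.66996560e-02]), 'dq': array([ 0.00068279, -0.00116131, -0.00156018,  0.00093021, -0.00084212,
        0.00042856]), 'joint_torque': array([ 3.51262774e-03, -4.47858059e+01, -4.07569134e+01,  7.01508089e-02,
        2.84647144e-02, -1.03353041e-04]), 'ee_pos': array([ 0.20158543, -0.56485806,  0.2295956 ]), 'ee_rot': array([-8.90929130e-04,  9.85348980e-01,  1.70547889e-01, -1.07999759e-04]), 'ft_force': array([-0.96815113,  0.46831853, -0.812926  ]), 'moment': array([-0.04923431, -0.04454483,  0.03489241]), 'finger_gap': 0.08810057203566796}
```

View pics/top0.png

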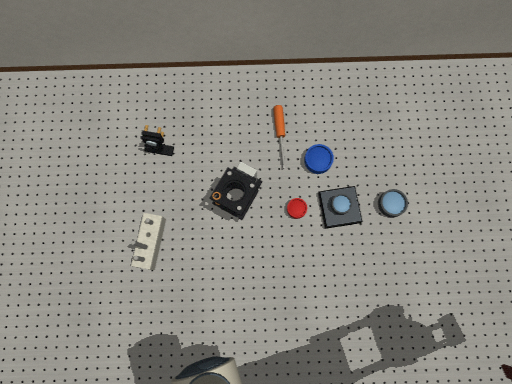

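View pics/side0.png

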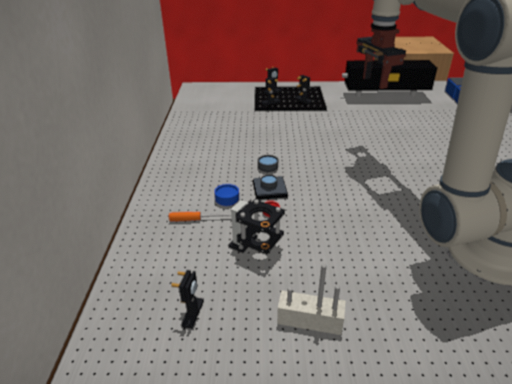

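The lens candidates in the top view are grey-ringed at (341,204) on the foam, a larger grey-ringed one at (393,203), blue at (319,158) and red at (297,208). The smaller grey one on the foam fits the description. Next I'll confirm it in an enlarged crop and measure.

```bash
cat > h.py <<'E'
import numpy as np,cv2
def cloud(d):
    K,V,z=d["camera_matrix"],d["view"],d["depth"]
    v,u=np.mgrid[:z.shape[0],:z.shape[1]]
    c=np.stack([(u-K[0,2])/K[0,0]*z,-(v-K[1,2])/K[1,1]*z,-z],-1)
    return (c-V[:3,3])@V[:3,:3]
def ray(d,u,v,h):
    "world point on pixel ray at height h"
    K,V=d["camera_matrix"],d["view"]
    r=np.array([(u-K[0,2])/K[0,0],-(v-K[1,2])/K[1,1],-1])@V[:3,:3]
    o=-V[:3,3]@V[:3,:3]
    return o+r*(h-o[2])/r[2]
def proj(d,p):
    K,V=d["camera_matrix"],d["view"]
    c=V[:3,:3]@np.asarray(p)+V[:3,3]
    return np.array([K[0,2]+K[0,0]*c[0]/-c[2],K[1,2]+K[1,1]*c[1]/c[2]])
E
python3 - <<'E'
import numpy as np,cv2
from h import *
t=dict(np.load("top0.npz"));s=dict(np.load("side0.npz"))
P=cloud(t);f=t["frame"].astype(int)
def reg(u0,u1,v0,v1,h0,h1,dark=None):
    m=np.zeros(P.shape[:2],bool);m[v0:v1,u0:u1]=1
    m&=(P[...,2]>h0)&(P[...,2]<h1)&(t["depth"]>0)
    if dark:m&=f.max(-1)<dark
    return P[m]
for n,a in dict(lens=(325,358,188,222,.033,.05),lens2=(375,412,185,220,.01,.06),box=(312,368,180,235,.01,.03),rack=(120,170,205,275,.044,.056),plate=(200,270,155,225,.106,.12,110),cage=(200,270,155,225,.106,.12),mirror=(135,180,120,160,.02,.13)).items():
    q=reg(*a)
    if len(q)<5: print(n,len(q));continue
    print(n,len(q),np.round(cv2.minAreaRect(q[:,:2].astype(np.float32)),4) if 0 else cv2.minAreaRect(q[:,:2].astype(np.float32)),'zmed',np.median(q[:,2]).round(4))
print('bush ray',ray(t,216,196,.114))
T=cv2.resize(t["frame"][125:275,130:412],None,fx=2.8,fy=2.8,interpolation=cv2.INTER_CUBIC)
cv2.imwrite("pics/a.png",T)
S=cv2.resize(s["frame"][145:335,160:350],None,fx=3.1,fy=3.1,interpolation=cv2.INTER_CUBIC)
cv2.imwrite("pics/b.png",S)
E
```

```text
lens 335 ((0.5454049110412598, -0.27129048109054565), (0.049762386828660965, 0.04729617014527321), 88.65237426757812) zmed 0.0394
lens2 650 ((0.5472975969314575, -0.40350931882858276), (0.06869876384735107, 0.067329041659832), 89.51541137695312) zmed 0.0265
box 1061 ((0.5434278249740601, -0.2727943956851959), (0.09509208053350449, 0.09613332897424698), 7.464028358459473) zmed 0.0196
rack 949 ((0.4677429497241974, 0.20378249883651733), (0.0477626770734787, 0.1300390064716339), 78.24050903320312) zmed 0.05
plate 1030 ((0.5735703706741333, -0.013013273477554321), (0.08454339951276779, 0.09357050806283951), 58.877906799316406) zmed 0.1138
cage 1234 ((0.5814951658248901, -0.01779792457818985), (0.08454339951276779, 0.11208472400903702), 58.877906799316406) zmed 0.1139
mirror 382 ((0.7181563973426819, 0.18684813380241394), (0.04817105457186699, 0.03993896394968033), 77.5625) zmed 0.0993
bush ray [0.55819826 0.03020908 0.114     ]
```

View pics/a.png

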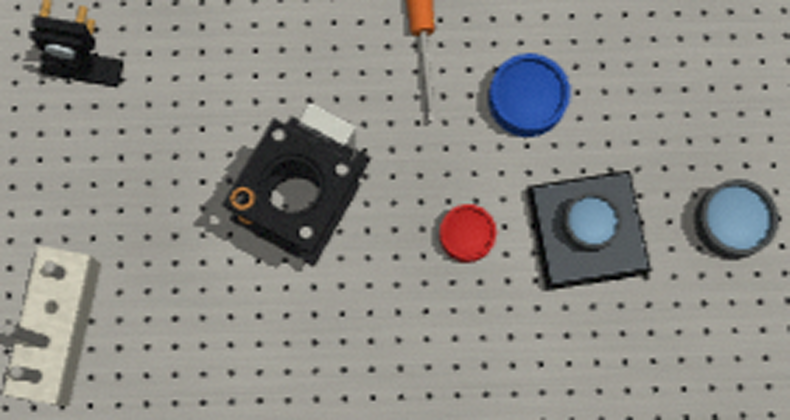

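View pics/b.png

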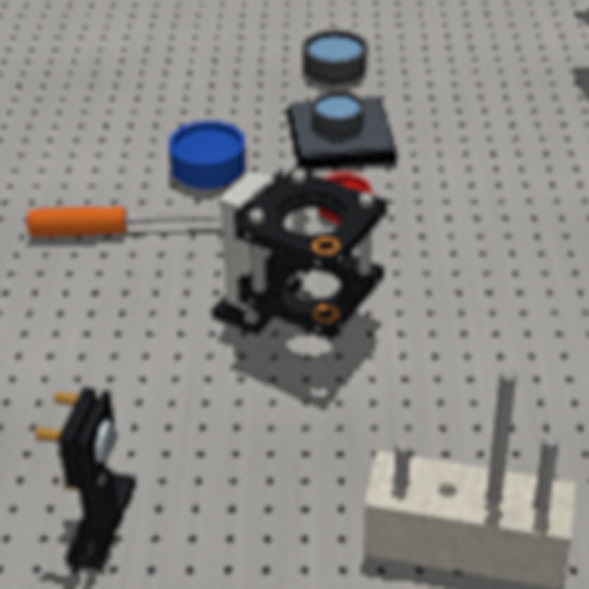

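Confirmed: the crop shows the small grey-ringed lens standing on the foam, at (341,204) in the full image. The long rod is the third one from the far end of the rack, and the bronze-rimmed corner is at (216,196). I'll refine the cage, lens and rod positions with sub-pixel blobs from both cameras.

Run:
```python
import numpy as np,cv2
from h import *
from scipy.optimize import least_squares
t=dict(np.load("top0.npz"));s=dict(np.load("side0.npz"))
def cen(d,c,r,w):
    u,v=np.round(c).astype(int); f=d["frame"][v-r:v+r+1,u-r:u+r+1].astype(float)
    W=np.clip(w(f),0,None); y,x=np.mgrid[v-r:v+r+1,u-r:u+r+1]
    return np.array([(W*x).sum(),(W*y).sum()])/W.sum()
bronze=lambda f:f[...,2]-f[...,0]-30
bright=lambda f:f.min(-1)-90
def model(p,q):
    c,s_=np.cos(p[2]),np.sin(p[2]);return np.array([p[0]+c*q[0]-s_*q[1],p[1]+s_*q[0]+c*q[1],q[2]])
p0=np.array([.5697,-.0107,np.radians(-31.1)])
pts=[(-.03,.03,.114),(.03,.03,.12),(.03,-.03,.12),(-.03,-.03,.12)]
for nm,d in(("top",t),("side",s)):
    obs=[]
    for i,q in enumerate(pts):
        c=proj(d,model(p0,q))
        o=cen(d,c,6 if i==0 else 3,bronze if i==0 else bright) ; obs.append(o)
        print(nm,i,c.round(1),o.round(1))
    obs=np.array(obs)
    r=least_squares(lambda p:np.concatenate([proj(d,model(p,q))-o for q,o in zip(pts,obs)]),p0,loss='soft_l1')
    print(nm,'cage',r.x[:2].round(4),np.degrees(r.x[2]).round(2),'res',r.fun.round(2),'bush ray',ray(d,*obs[0],.114).round(4), 'bush model',model(r.x,pts[0]).round(4))
    blue=lambda f:np.minimum(f[...,0]-f[...,2]-30,15)
    c=proj(d,[.5454,-.2713,.04]); o=cen(d,c,12,blue); print('lens',c.round(1),o.round(1),ray(d,*o,.040).round(4))
    P=cloud(d);m=(P[...,2]>.06)&(P[...,2]<.17)&(abs(P[...,0]-.4677)<.08)&(abs(P[...,1]-.2038)<.05)
    q=P[m]; a=(q[:,:2]-[.4677,.2038])@np.array([.979,-.204]); b=(q[:,:2]-[.4677,.2038])@np.array([.204,.979])
    for k in(-45,-15,15,45):
        mm=abs(a*1e3-k)<9
        if mm.any(): print('bore',k,mm.sum(),'zmax',q[mm,2].max().round(3),'a',np.median(a[mm]).round(4),'b',np.median(b[mm]).round(4))
```

```text
top 0 [215.9 195.4] [216.3 195.4]
top 1 [228.8 172.8] [229.  172.8]
top 2 [251.4 185.2] [251.5 185. ]
top 3 [238.4 207.6] [238.7 207.5]
top cage [ 0.5699 -0.0113] -30.8 res [-0.1   0.05  0.01 -0.06  0.06  0.    0.02  0.  ] bush ray [0.5596 0.0296 0.114 ] bush model [0.5595 0.0298 0.114 ]
lens [341.1 203.6] [341.3 203.4] [ 0.5459 -0.2717  0.04  ]
bore -45 39 zmax 0.114 a -0.0453 b -0.0025
bore -15 69 zmax 0.163 a -0.0156 b -0.0031
bore 45 23 zmax 0.087 a 0.0444 b -0.0023
side 0 [264.8 224.8] [264.5 223.7]
side 1 [242.4 214.3] [242.3 213.8]
side 2 [256.1 201.2] [255. 200.]
side 3 [277.9 208.9] [278.6 207.7]
side cage [ 0.5703 -0.0145] -29.97 res [ 0.35 -0.03 -0.05 -0.27  0.51  0.38 -1.09  0.01] bush ray [0.5601 0.0266 0.114 ] bush model [0.5593 0.0265 0.114 ]
lens [268.9 179.7] [268.5 179. ] [ 0.5466 -0.275   0.04  ]
bore -45 112 zmax 0.112 a -0.0442 b 0.0031
bore -15 210 zmax 0.162 a -0.0144 b 0.0033
bore 45 58 zmax 0.086 a 0.0453 b 0.0026
```

```bash
cat >> h.py <<'E'
from scipy.spatial.transform import Rotation as Rot
def q(phi):
    c,s=np.cos(phi),np.sin(phi)
    return Rot.from_matrix(np.array([[-s,c,0],[c,s,0],[0,0,-1]]).T.T@np.eye(3)).as_quat(scalar_first=True)
def Q(phi,ref):
    "tool down, jaws along phi (mod pi), nearest in joints"
    import bench
    J=bench.state()["joint_pos"];best=None
    for p in(phi,phi+np.pi):
        j=bench.inverse_kinematics(ref,q(p))
        if j is not None and(best is None or abs(np.array(j)-J).max()<best[0]):best=(abs(np.array(j)-J).max(),q(p))
    return best[1]
def rep(tag=""):
    import bench
    s=bench.state();print(tag,round(s["time"],2),s["ee_pos"].round(4),"F",s["ft_force"].round(1),"M",s["moment"].round(2),"gap",round(s["finger_gap"],4),"q6",round(s["joint_pos"][5],2));return s
CY=np.radians(-30.8)
E
python3 - <<'E'
from bench import *
from h import *
# columns of R are tool x,y,z
R=Rot.from_quat(q(.3),scalar_first=True).as_matrix();print(R.round(2).tolist())
L=np.array([.5459,-.2717])
a=Q(CY,[*L,.1]);move_to([*L,.12],a);rep()
move_l([*L,.036],.12);rep()
close();s=rep("closed")
gripper_open()
b=Q(CY+np.pi/2,[*L,.036]);move_l([*s["ee_pos"][:2],.07],.15)
move_to([*L,.07],b);move_l([*L,.036],.12);rep()
close();rep("closed2")
d=get_image("side");cv2.imwrite("pics/c.png",cv2.resize(d["frame"][120:260,190:350],None,fx=3,fy=3))
E
```

```text
[[-0.3, 0.96, 0.0], [0.96, 0.3, 0.0], [0.0, 0.0, -1.0]]
 1.8 [ 0.5456 -0.2728  0.1205] F [ 0.6 -0.5  0.5] M [-0.03 -0.08  0.05] gap 0.0877 q6 0.02
 2.65 [ 0.5463 -0.2721  0.037 ] F [0.2 0.4 1. ] M [ 0.   -0.04  0.03] gap 0.0877 q6 0.02
closed 3.34 [ 0.546  -0.2718  0.0361] F [-0.1 -0.3  1.6] M [-0.07 -0.12 -0.01] gap 0.0488 q6 0.02
 6.32 [ 0.5455 -0.2714  0.0354] F [ 0.2 -0.4  0.9] M [ 0.01 -0.18  0.03] gap 0.0879 q6 -1.55
closed2 7.01 [ 0.546  -0.2718  0.0363] F [-0.5  0.5  1.4] M [-0.08 -0.04  0.01] gap 0.0489 q6 -1.55
```

View pics/c.png

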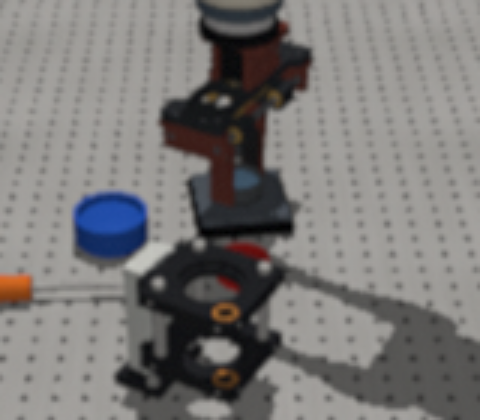

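Both grips closed at 0.049 m, so the lens is centred on both axes. Next I'll open, lift and image the lens at this known robot position. That gives each camera's offset, since the two differ by about 3 mm in y.

Run:
```python
from bench import *
from h import *
L=np.array([.5459,-.2717])
gripper_open();move_l([*L,.16],.25)
blue=lambda f:np.minimum(f[...,0].astype(float)-f[...,2]-30,15)
for n in("side","top"):
    d=get_image(n);o0=np.load(n+"0.npz")["frame"]
    for tag,f in(("before",o0),("now",d["frame"])):
        u,v=np.round(proj(d,[.5459,-.2717,.04])).astype(int);r=12
        W=np.clip(blue(f[v-r:v+r+1,u-r:u+r+1]),0,None);y,x=np.mgrid[v-r:v+r+1,u-r:u+r+1]
        o=np.array([(W*x).sum(),(W*y).sum()])/W.sum()
        print(n,tag,(W>0).sum(),o.round(2),ray(d,*o,.04).round(4))
move_l([*L,.036],.25);close();rep("closed3")
move_l([*L,.056],.15);rep("lifted")
```

```text
side before 83 [268.54 179.03] [ 0.5466 -0.275   0.04  ]
side now 68 [267.19 178.94] [ 0.5505 -0.2755  0.04  ]
top before 222 [341.26 203.41] [ 0.5459 -0.2717  0.04  ]
top now 111 [344.55 203.28] [ 0.546  -0.2798  0.04  ]
closed3 9.92 [ 0.546  -0.2718  0.0362] F [-0.1  0.5  1.4] M [ 0.03 -0.12 -0.03] gap 0.049 q6 -1.55
lifted 10.2 [ 0.5466 -0.2721  0.057 ] F [ 0.7 -0.1 -1.4] M [-0.   -0.09 -0.  ] gap 0.0493 q6 -1.55
```

Run:
```python
from bench import *
from h import *
S=np.array([.5699,-.0113])
move_l([.5459,-.2717,.17],.25)
b=Q(CY+np.pi/2,[*S,.15]);move_to([*S,.165],b)
move_l([*S,.134],.1);hold(.2);f0=rep("hover")["ft_force"]
d=get_image("side");cv2.imwrite("pics/d.png",cv2.resize(d["frame"][120:270,190:350],None,fx=4,fy=4,interpolation=cv2.INTER_CUBIC))
for z in(.131,.129,.127,.1255,.1245):
    move_l([*S,z],.03);hold(.1)
    s=rep(z)
    if np.linalg.norm(s["ft_force"]-f0)>6:break
d=get_image("side");cv2.imwrite("pics/e.png",cv2.resize(d["frame"][120:270,190:350],None,fx=4,fy=4,interpolation=cv2.INTER_CUBIC))
```

```text
hover 12.49 [ 0.5703 -0.0114  0.135 ] F [-0.  -0.4 -1.4] M [ 0.02 -0.1   0.03] gap 0.0494 q6 -1.11
0.131 12.89 [ 0.5699 -0.0112  0.131 ] F [-0.1 -0.1 -1.6] M [ 0.02 -0.12 -0.  ] gap 0.0487 q6 -1.11
0.129 13.24 [ 0.5699 -0.0113  0.129 ] F [-0.4  0.6 -1.3] M [ 0.01 -0.16  0.07] gap 0.0494 q6 -1.11
0.127 13.59 [ 0.5699 -0.0113  0.127 ] F [-0.9 -0.7 -1.1] M [-0.01 -0.13  0.03] gap 0.0491 q6 -1.11
0.1255 13.94 [ 0.5699 -0.0113  0.1255] F [-0.9  0.4 -1.1] M [ 0.05 -0.13 -0.03] gap 0.0495 q6 -1.11
0.1245 14.29 [ 0.5699 -0.0113  0.1245] F [-0.4  0.2 -1.6] M [-0.03 -0.16  0.03] gap 0.0493 q6 -1.11
```

View pics/e.png

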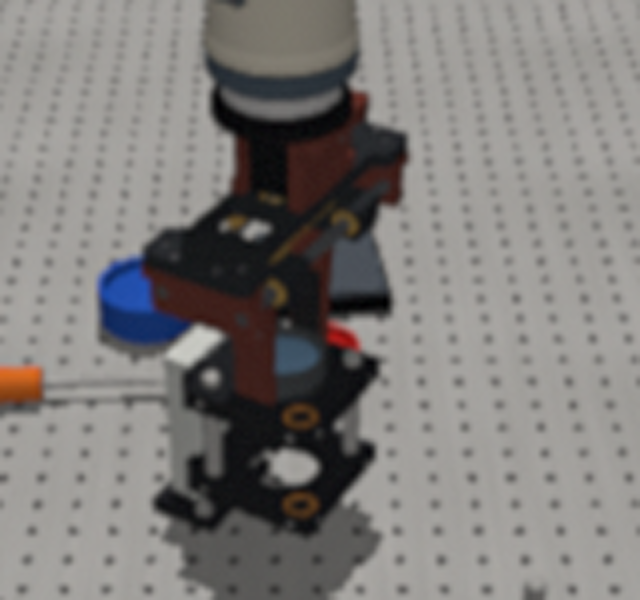

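The picture shows the lens in the seat (about (300,355) in the crop) with no contact force. It entered the bore freely and sits about 0.5 mm above the floor. Next: set it down, release, check it's level by depth, and go on to the rod.

Run:
```python
from bench import *
from h import *
S=np.array([.5699,-.0113])
for z in(.124,.1236):
    move_l([*S,z],.03);hold(.1);rep(z)
gripper_open();rep("open")
move_l([*S,.24],.25)
# rack: bore -15 along x_r=(.979,-.204)
r=np.array([.4677,.2038])-.015*np.array([.979,-.204]);print(r)
b=Q(CY+np.pi/4,[*r,.2]);move_to([*r,.215],b);rep("over rod")
d=get_image("side");P=cloud(d)
cv2.imwrite("pics/f.png",np.hstack([cv2.resize(d["frame"][180:270,220:310],(400,400),interpolation=cv2.INTER_CUBIC),cv2.resize(d["frame"][200:340,260:400],(400,400),interpolation=cv2.INTER_CUBIC)]))
t=get_image("top");np.savez("top1.npz",**t);np.savez("side1.npz",**d)
for n,e in(("side",d),("top",t)):
    P=cloud(e);m=(np.hypot(P[...,0]-S[0],P[...,1]-S[1])<.022)&(P[...,2]>.115)&(P[...,2]<.15);p=P[m]
    if len(p)>10:
        c=np.linalg.lstsq(np.c_[p[:,:2]-S,np.ones(len(p))],p[:,2],rcond=None)[0];print(n,len(p),"lens plane slope",c[:2].round(3),"z",c[2].round(4),"cen",p[:,:2].mean(0).round(4))
```

```text
0.124 14.69 [ 0.57   -0.0113  0.1242] F [ 1.   0.4 -0.3] M [-0.02 -0.15 -0.01] gap 0.0491 q6 -1.11
0.1236 15.04 [ 0.5701 -0.0113  0.1241] F [-0.6 -0.5  3.3] M [-0.02 -0.03  0.01] gap 0.0488 q6 -1.11
open 15.81 [ 0.5699 -0.0113  0.1236] F [-0.6  0.5 -0.3] M [-0.   -0.15  0.  ] gap 0.0881 q6 -1.11
[0.453015 0.20686 ]
over rod 17.55 [0.453  0.2064 0.2138] F [ 0.1 -0.6 -0.1] M [-0.06 -0.12  0.02] gap 0.0877 q6 0.11
side 163 lens plane slope [-0.008 -0.009] z 0.1277 cen [ 0.5695 -0.0143]
top 285 lens plane slope [ 0.014 -0.011] z 0.127 cen [ 0.5701 -0.0116]
```

View pics/f.png

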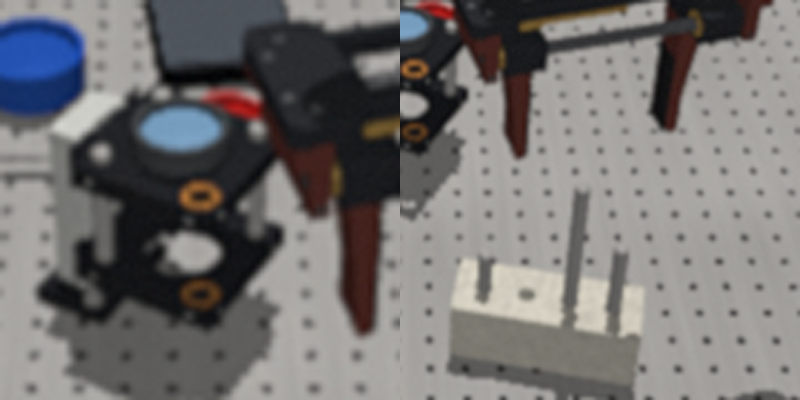

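The lens is seated flat: the glass reads z 0.127, matching the expected 0.1274, with slope ≤ 0.015. The rack is still in order, with the long rod at (575,250) in the crop. Now I'll fit the rod axis as a vertical cylinder in both clouds before gripping.

Run:
```python
from bench import *
from h import *
from scipy.optimize import least_squares
for n in("top0","side0","side1"):
    d=dict(np.load(n+".npz"));P=cloud(d)
    m=(np.hypot(P[...,0]-.453,P[...,1]-.2069)<.011)&(P[...,2]>.06)&(P[...,2]<.157);p=P[m]
    r=least_squares(lambda c:np.hypot(*(p[:,:2]-c).T)-.005,[.453,.2069],loss='soft_l1',f_scale=.001)
    # also image-based: axis pixel centroid per row of raised pixels
    print(n,len(p),r.x.round(4),abs(r.fun).mean().round(5),p[:,:2].mean(0).round(4))
    v,u=np.nonzero(m)
    # silhouette reprojection: pixel mask of model compared
    ex=[]
    for c in [r.x]:
        a,b=proj(d,[*c,.06]),proj(d,[*c,.157]);print('  model axis px',a.round(1),b.round(1),'mask line', end=' ')
        l=np.polyfit(v,u,1) if abs(b-a)[1]>abs(b-a)[0] else np.polyfit(u,v,1);k=0 if abs(b-a)[1]>abs(b-a)[0] else 1
        for e in(a,b):print((np.polyval(l,e[1-k])-e[k]).round(2),end=' ')
        print()
```

```text
top0 54 [0.4532 0.2075] 0.00035 [0.4516 0.2041]
  model axis px [143.6 246.1] [132.6 242. ] mask line -0.22 0.7 
side0 189 [0.4536 0.2062] 0.00057 [0.4543 0.2099]
  model axis px [319.  302.1] [323.1 266.6] mask line 0.03 -0.04 
side1 192 [0.4536 0.206 ] 0.00055 [0.4543 0.2098]
  model axis px [319. 302.] [323.1 266.6] mask line 0.06 -0.01
```

Run:
```python
from bench import *
from h import *
r=[.453,.2080]
b=Q(np.pi/2,[*r,.13])
move_to([*r,.215],b);move_l([*r,.130],.15);hold(.2);rep("down")
close();hold(.2);rep("closed")
d=get_image("side");np.savez("side2.npz",**d)
move_l([*r,.134],.03);hold(.1);rep("up4")
move_l([*r,.150],.06);hold(.1);rep("up20")
```

```text
down 19.77 [0.4536 0.2082 0.1314] F [-0.6 -0.3 -0.2] M [ 0.03 -0.08 -0.02] gap 0.0879 q6 -1.21
closed 21.15 [0.453  0.2076 0.13  ] F [-0.4 -3.   1.3] M [-0.78 -0.16  0.02] gap 0.0093 q6 -1.21
up4 21.58 [0.453  0.2078 0.1341] F [ 0.3 -3.7 -1.1] M [-0.9  -0.11  0.02] gap 0.0095 q6 -1.21
up20 22.1 [0.4532 0.2081 0.1507] F [ 0.2 -3.9  1.6] M [-1.   -0.08  0.02] gap 0.0091 q6 -1.21
```

Run:
```python
from bench import *
from h import *
x,y,z=.453,.2080,.150
for i in range(5):
    F=np.mean([(hold(.03),state()["ft_force"])[1] for _ in range(4)],0)
    print(y,F.round(2))
    if abs(F[1])<.8:break
    y-=.0004; move_l([x,y,z],.02)
for z in(.16,.172):
    move_l([x,y,z],.08);rep(z)
move_l([x,y,.235],.2);hold(.3);rep("free")   # rod bottom .115 
d=get_image("side");np.savez("side3.npz",**d)
P=cloud(d);m=(np.hypot(P[...,0]-x,P[...,1]-y)<.015)&(P[...,2]>.125)&(P[...,2]<.205);p=P[m]
# fit tilted cylinder
from scipy.optimize import least_squares
f=lambda c:np.hypot(p[:,0]-c[0]-c[2]*(p[:,2]-.16),p[:,1]-c[1]-c[3]*(p[:,2]-.16))-.005
r=least_squares(f,[x,y,0,0],loss='soft_l1',f_scale=.001);print(len(p),r.x.round(4))
u,v=proj(d,[x,y,.16]).astype(int)
cv2.imwrite("pics/g.png",cv2.resize(d["frame"][max(v-80,0):v+70,u-80:u+80],None,fx=4,fy=4,interpolation=cv2.INTER_CUBIC))
```

```text
0.208 [-0.5  -3.91  1.01]
0.20759999999999998 [ 0.17 -3.04  0.81]
0.20719999999999997 [ 0.41 -1.7   0.25]
0.20679999999999996 [ 0.66 -0.98 -0.85]
0.20639999999999994 [ 0.23 -0.4  -0.69]
0.16 24.04 [0.4533 0.2065 0.1612] F [ 0.2  0.4 -1.5] M [-0.01 -0.07  0.05] gap 0.0095 q6 -1.21
0.172 24.34 [0.4534 0.2065 0.173 ] F [ 0.1 -0.3 -0.9] M [ 0.08 -0.14  0.03] gap 0.01 q6 -1.21
free 25.11 [0.4526 0.2062 0.2335] F [ 0.1  0.4 -1. ] M [ 0.07 -0.12 -0.01] gap 0.0097 q6 -1.21
178 [ 4.529e-01  2.063e-01 -1.000e-04  1.400e-03]
```

View pics/g.png

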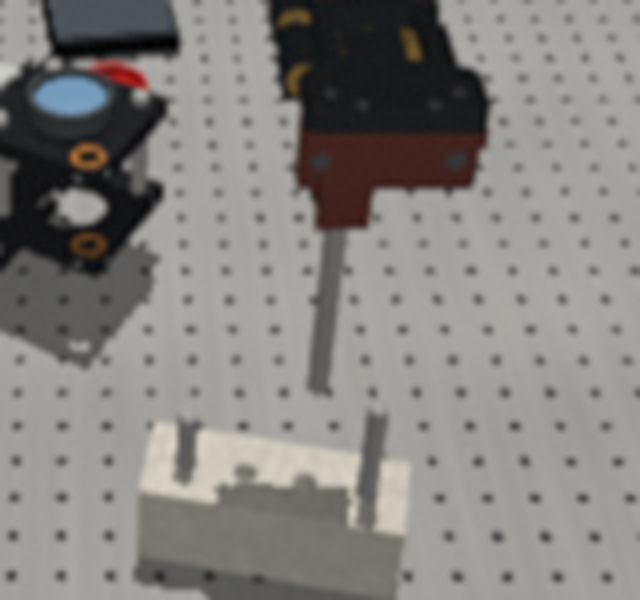

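Run:
```python
from bench import *
from h import *
from scipy.optimize import least_squares
B=np.array([.5595,.0298])
move_l([.453,.2064,.275],.25)
b=Q(np.pi/2,[*B,.25]);move_to([*B,.275],b);move_l([*B,.238],.15);hold(.4);s=rep("hover")
for n in("side","top"):
    d=get_image(n);np.savez(n+"4.npz",**d)
    P=cloud(d);m=(np.hypot(P[...,0]-B[0],P[...,1]-B[1])<.013)&(P[...,2]>.13)&(P[...,2]<.205);p=P[m]
    if len(p)>20:
        f=lambda c:np.hypot(p[:,0]-c[0]-c[2]*(p[:,2]-.118),p[:,1]-c[1]-c[3]*(p[:,2]-.118))-.005
        r=least_squares(f,[*B,0,0],loss='soft_l1',f_scale=.001);print(n,len(p),r.x.round(4))
        r=least_squares(lambda c:f([*c,0,0]),[*B],loss='soft_l1',f_scale=.001);print(n,'vert',r.x.round(4))
    u,v=proj(d,[*B,.13]).astype(int)
    if n=="side":
        cv2.imwrite("pics/i.png",cv2.resize(d["frame"][v-45:v+45,u-45:u+45],(600,600),interpolation=cv2.INTER_CUBIC));print(u,v)
        M=m.astype(np.uint8);vs=np.nonzero(M.any(1))[0]
        for k in vs[::6]:print(k,np.nonzero(M[k])[0].mean(),M[k].sum(),end='; ')
        print('nose exp',proj(d,[*B,.118]).round(1))
```

```text
hover 27.1 [0.5597 0.0298 0.2386] F [-0.3  0.4 -0.5] M [ 0.07 -0.12 -0.05] gap 0.0092 q6 -1.58
side 112 [ 0.5613  0.0301 -0.0101 -0.0019]
side vert [0.5609 0.03  ]
264 218
192 266.0 1; 198 264.5 4; 204 264.5 4; 210 264.5 4; 216 264.5 4; nose exp [264.8 223.2]
top 24 [0.5597 0.0308 0.0059 0.0024]
top vert [0.5599 0.0309]
```

View pics/i.png

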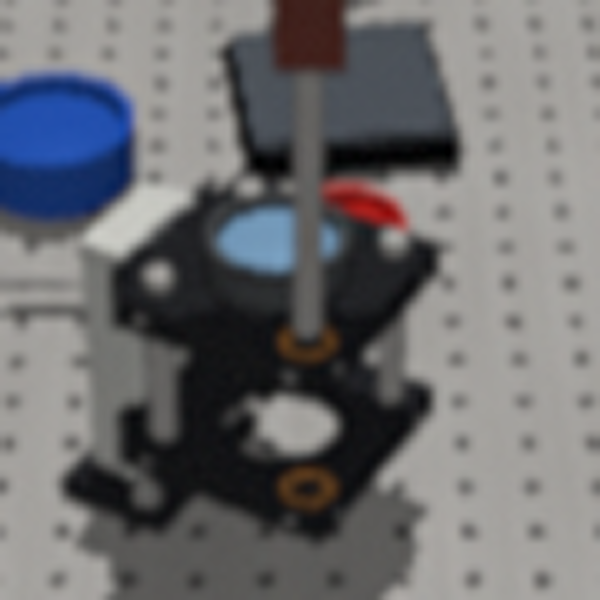

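The nose sits over the bronze ring. The rod axis and the ring centre are both at u≈264.5, and the rows agree too. I'll lower it under a force guard, correcting sideways if it meets resistance.

```bash
cat > ins.py <<'E'
from bench import *
from h import *
def F():
    return np.mean([(hold(.03),state()["ft_force"])[1] for _ in range(4)],0)
def descend(B,z0,z1,step,f0,lim=6,gain=.0002):
    B=np.array(B,float);z=z0
    while z>z1+1e-6:
        z=max(z-step,z1);move_l([*B,z],.06);f=F()-f0
        print("rod z %.4f"%(z-.12),B.round(4),f.round(1),round(state()["time"],1))
        if abs(f[2])>lim: print("BLOCKED");break
        l=f[:2]
        if np.hypot(*l)>1.2: B+=np.clip(gain*l,-.0006,.0006)   # yield to side push
    return B,z
E
python3 - <<'E'
from ins import *
f0=F();print(f0)
B,z=descend([.5595,.0298],.238,.215,.004,f0)
print(B,z)
E
```

```text
[ 0.59985546  0.29782246 -1.11112404]
rod z 0.1140 [0.5595 0.0298] [-0.6 -0.5 -0.2] 27.7
rod z 0.1100 [0.5595 0.0298] [-0.7 -0.   0.2] 28.1
rod z 0.1060 [0.5595 0.0298] [-0.9 -0.2  0.2] 28.5
rod z 0.1020 [0.5595 0.0298] [-0.2 -0.4  0.1] 28.9
rod z 0.0980 [0.5595 0.0298] [ 0.  -0.1  0.2] 29.2
rod z 0.0950 [0.5595 0.0298] [-0.8 -0.2  0. ] 29.6
[0.5595 0.0298] 0.215
```

Run:
```python
from ins import *
f0=np.array([.2,.1,-1.1])
B,z=descend([.5595,.0298],.215,.175,.02,f0)
B,z=descend(B,z,.163,.003,f0)
if z<.1631: B,z=descend(B,z,.147,.005,f0)
print(B,z);rep("end")
d=get_image("side");u,v=proj(d,[*B,.09]).astype(int);print(u,v)
cv2.imwrite("pics/j.png",cv2.resize(d["frame"][v-45:v+45,u-45:u+45],(600,600),interpolation=cv2.INTER_CUBIC))
```

```text
rod z 0.0750 [0.5595 0.0298] [-0.4 -0.2  0.4] 30.2
rod z 0.0550 [0.5595 0.0298] [-0.5 -0.4  0.1] 30.9
rod z 0.0520 [0.5595 0.0298] [-0.2  0.   0.3] 31.2
rod z 0.0490 [0.5595 0.0298] [-0.  -0.1  0.5] 31.6
rod z 0.0460 [0.5595 0.0298] [-0.5 -0.9  0.1] 32.0
rod z 0.0430 [0.5595 0.0298] [-0.1 -0.2  0.1] 32.4
rod z 0.0380 [0.5595 0.0298] [-0.1 -0.3 -0.4] 32.8
rod z 0.0330 [0.5595 0.0298] [-0.4 -0.4 -0.3] 33.2
rod z 0.0280 [0.5595 0.0298] [-0.1 -0.2  0.3] 33.5
rod z 0.0270 [0.5595 0.0298] [-0.1  0.   0. ] 33.9
[0.5595 0.0298] 0.147
end 33.93 [0.5595 0.0298 0.1471] F [ 0.2 -0.3 -0.9] M [ 0.07 -0.1  -0.04] gap 0.0095 q6 -1.58
264 232
```

View pics/j.png

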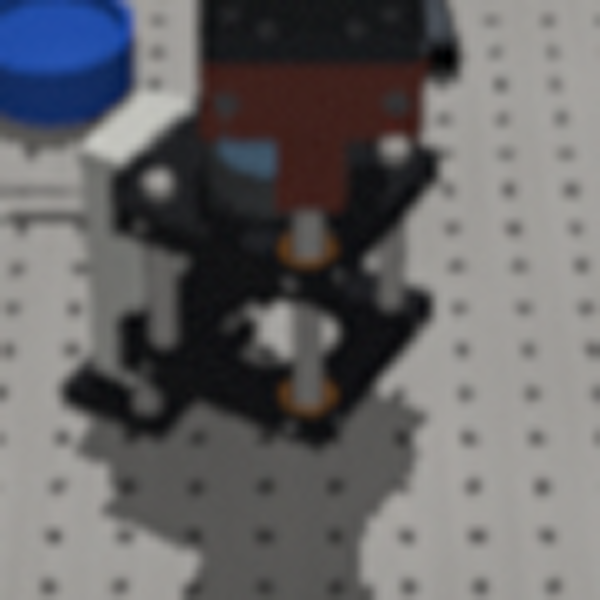

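The rod passes through both bronze rings, at (307,245) and (307,395) in the crop, with no contact force. The lens is still seated. I'll let it settle and hand in.

Run:
```python
from bench import *
from h import *
hold(.5);s=rep("final");print(abs(s["dq"]).max());job_done()
```

```text
final 34.48 [0.5595 0.0298 0.147 ] F [-0.1  0.2 -1. ] M [ 0.03 -0.16  0.06] gap 0.0094 q6 -1.58
0.001380046332564011
the job is handed in; nothing more can be done
```

The lens cell is in its seat, and the arm is still holding the long rod through both corner holes. I handed the job in at 34.5 s of the 58 s allowed.

- **Lens:** I took the smaller grey-ringed lens from the foam. I lowered it until it touched the seat floor (about 3 N) before letting go. Depth then read the glass at 127 mm, as expected for a seated lens, and level to within about 1.5%.
- **Rod:** I drew it from the rack and threaded it through both bronze-rimmed holes without any force above sensor noise. The last picture shows it passing through both rings. Its lower end works out at about 27 mm above the table, 9 mm below the lower plate. That figure comes from the arm position and assumes no slip, because the tip itself was not visible. The rod was still held upright, with the arm at rest and no side load.

**Checks that disagreed or failed:**
- The two cameras differed by about 3 mm in y at the cage. I used the top camera's values, and the fits confirmed them.
- My attempt to measure each camera's offset from the lens was spoiled because the gripper hid part of it.
- The first grip on the rod pushed it sideways against its bore with about 4 N. I shifted the arm 1.6 mm to relieve that before lifting it clear.

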